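# Hook up and proof-pull a case handle

### The job

Hook the case handle onto the two mushroom studs of the pull-test stand and slide it fully home in its key-slots, gently. Then pull it straight up with a steady 18 newtons or so by your force reading, beyond the handle's own weight (never more than 23) and keep that pull for a good second and a half to prove that it holds, ease off, and let go, leaving the handle hooked fully home and resting on the stand.

Things in the scene. Friction and masses are not known exactly. Their poses are not given: they have to be found in the camera images.
- grip (a point): Centre of the handle's grip bar, where to grasp. Loose steel case handle (about 180 g) standing upright on its flat plate. The dark wooden bar is 14 mm wide (x), 14 mm high, 76 mm long (y); this point is 47 mm above the plate's underside; z up. Two legs (12 mm by 6 mm, at y = -17 and +17) join bar and plate.
- handle: The same handle: origin on its plate's underside, 47 mm below the bar's centre, same axes. Plate 36 mm wide (x), 4 mm thick, from y = -64 to +84. On its centre line two key-slots: a square entry hole 19 x 19 mm, running on towards -y into a slot 9 mm wide and 10 mm long. Slots end so that studs stop at y = -50 and +50 (0.5 mm overrun).
- entry (a point): Point on the handle's plate underside midway between the two entry holes (100 mm apart: centres at y = -34 and +66 of handle, so this is y = +16). Put over the studs here, the plate drops flat on the deck; then the handle is slid 16 mm towards its own +y until the studs stop it, hooked home.
- deck (a point): Centre of the top face of the stand's carriage (76 mm x by 210 mm y), 62 mm above the bench at rest; z up. Two brass mushroom studs stand on it at y = -50 and +50: neck 6 mm across, head 14 mm across, head underside 6.5 and top 9.5 mm above the deck. Handle's y goes along this y. Hooked home, the bar's centre is 47 mm above this point (49.5 when pulled up).
- carriage (a joint): Rise of the carriage (m), guided straight up in the stand: 0 at rest on its stop, ends at 12 mm. A hidden ballast (about 0.5 to 15.5 N, different each time) and a stiff spring (12 N per mm of rise) hold it down: it stays on its stop until the pull exceeds the ballast, so its rise, under 2 mm, does not tell the pull.
- stand: The pull-test stand, bolted to the bench: green casing 84 mm (x) by 220 mm (y), 50 mm high, on a foot plate 130 by 250 by 8 mm; origin at the centre of its underside, y along the row of studs. It carries the carriage. Its y and the handle's y start within 1 rad of each other.
- glue_tin: Bystander: upright round tin, 72 mm across, 85 mm tall; origin under its centre. Leave alone.
- mallet: Bystander: hammer lying on the bench beyond the work, 200 mm long. Leave alone.
- rivet_tray: Bystander: divided wooden tray 80 x 100 x 35 mm on the bench; origin under its centre. Leave alone.
There are look-alikes about, which are no part of the job. Leave any blue look-alike of the handle alone.

How it is judged:
On the way, in this order (a step that is already met when the one before it is completed fails the run):
1. the handle is hooked on both studs and slid home, with the carriage still down (horizontal distance between grip and deck below 0.006 m and angle between the y axis of grip and the y axis of deck, either way round below 0.06 rad and z of grip in the frame of deck between 0.043 and 0.054 m and value of joint carriage below 0.0015 m), for 0.2 s.
2. the hooked handle, up against the stud heads, pulls on the stand with 15.5 to 20.5 N for 1.2 s on end (horizontal distance between grip and deck below 0.006 m and angle between the y axis of grip and the y axis of deck, either way round below 0.06 rad and z of grip in the frame of deck between 0.043 and 0.054 m and z of grip in the frame of deck above 0.0483 m and contact force between handle and stand between 15.5 and 20.5 N), for 1.2 s.
At the end, for the whole second after the job is handed in: The handle hangs on both studs, slid home (grip bar's centre within 6 mm of straight above the deck's centre, rows aligned within 0.06 rad), its plate down on the deck (grip 43 to 50 mm above it), the carriage back down (rise under 1.2 mm) and everything at rest and released (horizontal distance between grip and deck below 0.006 m and angle between the y axis of grip and the y axis of deck, either way round below 0.06 rad and z of grip in the frame of deck between 0.043 and 0.054 m and z of grip in the frame of deck below 0.05 m and value of joint carriage below 0.0012 m and linear speed of handle below 0.01 m/s); the robot touches nothing.
It fails at once if the joint is overloaded: pulled up with more than 24 N (z of grip in the frame of deck above 0.0483 m and contact force between handle and stand above 24 N and horizontal distance between grip and deck below 0.012 m).
It fails at once if the handle is forced against the stand with more than 40 N (contact force between handle and stand above 40 N).
It fails at once if the glue tin is disturbed (moved over 25 mm) (distance of glue_tin from where it was at the start of the episode above 0.025 m).
It fails at once if the hammer is disturbed (moved over 25 mm) (distance of mallet from where it was at the start of the episode above 0.025 m).
It fails at once if the rivet tray is disturbed (moved over 25 mm) (distance of rivet_tray from where it was at the start of the episode above 0.025 m).
It also fails if it takes over 58 s, if anything falls off the work surface, if the arm or the gripper's body presses on something with over 40 N, if the wrist force passes 120 N, or if a joint passes its speed limit or range.

### The arm

A 6-joint arm with a two-finger parallel gripper is mounted at the origin on the work surface. World frame = base frame: x ahead of the robot, y to its left, z up, the work surface at z = 0. Lengths are in m, angles in rad, forces in N, time in s.
With the tool pointing down it reaches from about 0.4 to 0.825 m from the base axis. Payload 7 kg.
Tool frame: the origin (TCP) lies midway between the tips of the shut fingers; the grasp point (between the pads) lies 19 mm behind it; y points along the fingers, z is the direction in which the jaws open and shut, and the axes are right-handed (so a half turn about y gives the same grasp; the last joint's range is limited). The gripper opens to 88 mm and grips with 3 to 60 N. Pads are 19 mm wide; open, the fingers measure 130 mm over their backs; the gripper's body (78 mm by 193 mm) begins 47 mm behind the grasp point.
Start: joints at [-0.989, 0.359, 0.012, 0, -1.224, -0.288], TCP at [0.195, -0.646, 0.227] pointing down, gripper open.
Joint ranges: [-3.07, 3.07], [-1.43, 2.12], [-1.02, 1.25], [-3.03, 1.67], [-3.05, -0], [-3.03, 3.03]. Speed limits (rad/s): [2.39, 2.39, 3.01, 3.14, 3.14, 3.14].

### API

Orientations are given as [roll, pitch, yaw] about the fixed x, y, z axes, in that order (R = Rz(yaw) Ry(pitch) Rx(roll)).
In Python, from station import readout, eyes, job, nets gives the robot as it stands.
- The arm moves only by the tool play_rows, never from a script. Its argument "increments" is a list of rows, each an object with "linear": the shift along the tool's x, y, z in m, a list of three; "rotation": the turn, a rotation vector about the tool's x, y, z in degrees, a list of three; "claw": the closure, from 0 (fully open) to 1 (shut). A call has 1 to 5 rows; each row is the pose to reach, as a shift and turn from the pose measured when the call began, along the tool's axes at that moment; what a row does not reach only later rows make up. A row lasts 1/8 s, in which the tool goes at most 62.5 mm and 10.7 degrees, less where a joint would pass 70% of its speed; a pose out of reach is approached as far as the arm can. A call with a gripper value outside its range is refused whole. The fingers move at their own pace and stop on an object; "newtons" is the grip in N (left out, the last holds). Time passes only in rows, so rows that repeat a pose let the fingers close. It gives the time, the measured TCP pose, the force and the opening at its end, in the units of the state.
- readout.get_state(): the state, without advancing time (a new reading comes with each control period).
- eyes.grab_frame(name): name is "scene" or "top" or "wrist"; returns (picture, depth): 420x560x3 uint8, blue, green, red; 420x560 float32, m along the optical axis (not along the pixel's ray), 0 where there is no reading.
- eyes.camera_model(name): a dict with "intrinsics" (3x3 intrinsics, pixels), "k1" (the pictures are not rectified: a ray, as slopes to the right and down, at radius r is drawn at 1 + k1 r^2 times it, then the intrinsics apply), "R" (3x3) and "t" (3): a world point X has camera coordinates R X + t. Camera axes: x right, y down, z forward; pixel columns grow to the right and rows downward; lengths in m; the calibration is good to about 2 mm. A picture is of the moment at which its call begins: read the wrist's pose just before it. camera_model takes no time and is no camera call; for the wrist camera it gives the pose at the moment of the call.
- job.job_done(): hands the job in, once; it reports no verdict.
Trained networks look in the newest picture that a camera, given by its name, has taken for a name from the list of things; names that differ only in an ending like _2 or _b are one class to them, and where a whole thing is asked for, a point or a joint stands for the part that bears it (a point fixed in the world has none). Each returns a list of dicts, best first, with "score" (0 to 1); they miss things now and then, are a little off and sometimes report something else, mostly with a low value. They report only what shows in the picture. A call takes as long as a camera call. They do not tell look-alikes from the thing itself.
- nets.regions_of(label, camera): "region" (420x560 bool, what is visible of it) and "rect" ([left, top, right, bottom] in pixels, round what is visible of it).
The state is a dict: "t": time; "q": joint angles; "qd": joint speeds; "joint_efforts": joint torques, N m; "eef_pos": TCP position; "ee_rot": TCP orientation; "force": force on the tool from outside, world axes, zero at the start; "moment": the same for the moment, N m; "width": finger opening in m.
Only numpy, scipy, OpenCV 4.12 (cv2) and the standard library are available. Lean on these libraries where they do the work, as an engineer would, in place of code of your own. Each camera call takes 0.05 s, during which the arm holds its last target.

## Working session

There is one attempt and no reset: what is moved stays moved. The work goes in short steps, Python scripts to look and compute and a tool call to move; the robot and the scene stay as the last step left them, time stands still between calls to the robot, and variables do not carry over. Pictures are saved under pics/ and viewed, and the job is handed in when it is done.

Besides the shell and the picture viewer there is one more tool, called after ">>>" as name(argument=value, ...), one argument or row to a line, values as JSON. play_rows: Moves the arm, as the interface text tells. Its arguments: {"type":"object","properties":{"increments":{"type":"array","items":{"type":"object","properties":{"linear":{"type":"array","items":{"type":"number"}},"rotation":{"type":"array","items":{"type":"number"}},"claw":{"type":"number"}}}},"newtons":{"type":"number"}},"required":["increments"]}

```bash
mkdir -p pics; ls
cat > h.py <<'E'
import numpy as np, cv2
from station import readout, eyes, job, nets
from scipy.spatial.transform import Rotation as Ro
def grab(n,f=None):
    m=eyes.camera_model(n); im,d=eyes.grab_frame(n)
    if f: cv2.imwrite('pics/'+f+'.png',im)
    return im,d,m
def cloud(d,m):
    K=np.array(m['intrinsics']);h,w=d.shape
    u,v=np.meshgrid(np.arange(w),np.arange(h))
    x=(u-K[0,2])/K[0,0];y=(v-K[1,2])/K[1,1]
    xd,yd=x.copy(),y.copy()
    for _ in range(8):
        s=1+m['k1']*(x*x+y*y); x=xd/s;y=yd/s
    P=np.stack([x*d,y*d,d],-1)
    return (P-np.array(m['t']))@np.array(m['R'])
def proj(X,m):
    c=np.array(m['R'])@np.array(X)+np.array(m['t']);x,y=c[:2]/c[2];s=1+m['k1']*(x*x+y*y)
    K=np.array(m['intrinsics']);return K[0,0]*x*s+K[0,2],K[1,1]*y*s+K[1,2]
E
python3 - <<'E'
from h import *
print(readout.get_state())
for n in ['scene','top','wrist']:
    im,d,m=grab(n,n+'0'); np.save(n+'0d.npy',d); print(n,m)
    for l in ['handle','stand','deck']:
        for r in nets.regions_of(l,n): print(l,r['score'],r['rect'],r['region'].sum())
E
```

```text
pics
{'t': 0.0, 'q': array([-9.88871721e-01,  3.59408778e-01,  1.10381801e-02, -3.37777286e-04,
       -1.22409228e+00, -2.88074117e-01]), 'qd': array([ 8.90260778e-04, -2.67183200e-05,  3.80134966e-04,  7.53911541e-04,
        8.58682470e-04, -2.21978032e-03]), 'joint_efforts': array([-6.36197856e-04, -5.82710767e+01,  2.93057996e+01,  6.99732274e+00,
        6.82371654e-03, -1.44211845e-04]), 'eef_pos': array([ 0.19531404, -0.64560648,  0.22560176]), 'ee_rot': array([-1.56910823e+00,  1.69077977e-04,  2.93735590e-01]), 'force': array([ 0.10740446,  0.26800501, -0.21975738]), 'moment': array([-0.01588463, -0.0214422 , -0.01185321]), 'width': 0.08767116871138489}
scene {'intrinsics': array([[381.48745156,   0.        , 284.87642903],
       [  0.        , 381.48745156, 205.63141973],
       [  0.        ,   0.        ,   1.        ]]), 'k1': -0.001161655577245932, 'R': array([[ 0.85770644,  0.51366824, -0.02201372],
       [ 0.29936562, -0.53376439, -0.79087028],
       [-0.41799508,  0.67174438, -0.61158777]]), 't': array([-0.4680935 , -0.09967143,  1.19602441])}
handle 0.94 [86.6, 
[... 585 characters left out ...]
53144477, 0.9829042 ])}
handle 0.77 [402.1, 263.5, 453.1, 294.7] 664
handle 0.67 [404.1, 205.3, 459.2, 230.1] 781
handle 0.62 [385.0, 133.9, 431.5, 177.7] 752
stand 0.65 [202.6, 177.0, 301.1, 243.1] 4579
stand 0.34 [207.0, 186.6, 290.4, 231.2] 2535
deck 0.86 [210.2, 186.3, 291.5, 232.6] 2536
wrist {'intrinsics': array([[338.58405459,   0.        , 281.92726173],
       [  0.        , 338.58405459, 207.08562253],
       [  0.        ,   0.        ,   1.        ]]), 'k1': -0.06591790288793423, 'R': array([[-0.28972212,  0.95711018,  0.00109454],
       [ 0.92425017,  0.27947778,  0.26010344],
       [ 0.24864175,  0.07636935, -0.96558014]]), 't': array([ 0.67380316, -0.03325015,  0.38953185])}
```

Run:
```python
import cv2
im=cv2.imread('pics/scene0.png');cv2.imwrite('pics/s_crop.png',cv2.resize(im[150:400,60:360],None,fx=2.4,fy=2.4,interpolation=cv2.INTER_CUBIC))
im=cv2.imread('pics/top0.png');cv2.imwrite('pics/t_crop.png',cv2.resize(im[110:320,180:480],None,fx=2.6,fy=2.6,interpolation=cv2.INTER_CUBIC))
```

```text
(no output)
```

View pics/scene0.png

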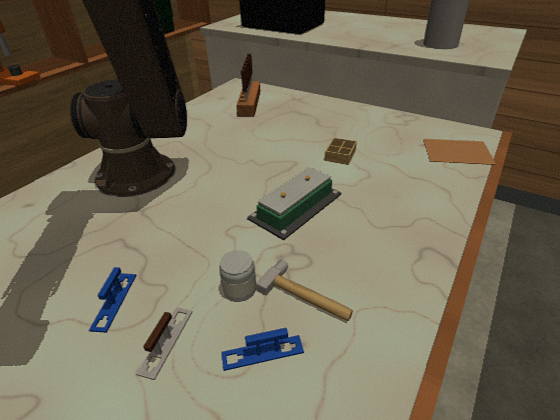

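View pics/top0.png

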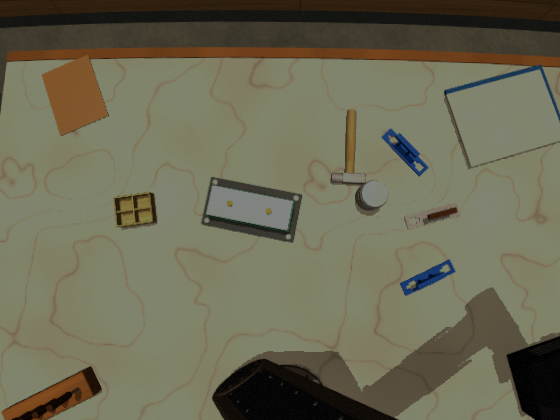

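```bash
sleep 0
```

```text
(no output)
```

View pics/s_crop.png

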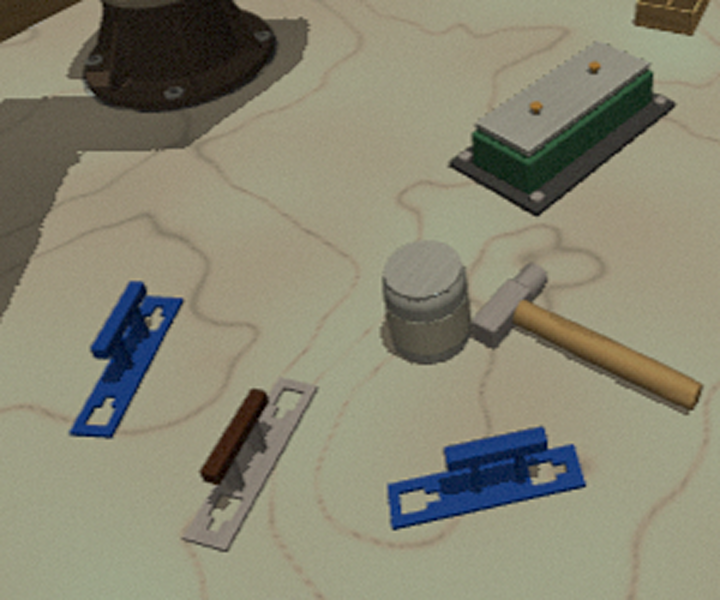

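View pics/t_crop.png

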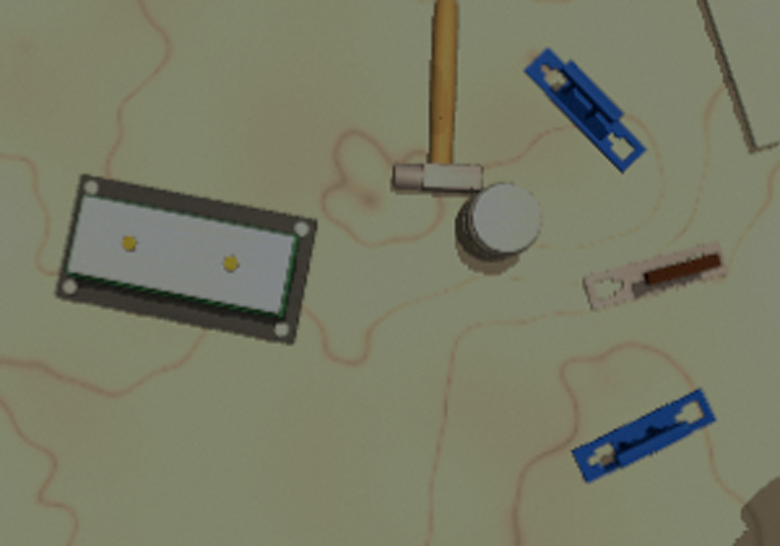

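Candidates for the handle are:
- scene (165,342): steel plate with a dark wooden bar.
- scene (113,296): blue.
- scene (262,349): blue.

I choose (165,342), which is top (432,216), by its description. Its long overhang, the +y end, points to scene (185,313). Next I measure it.

```bash
cat >> h.py <<'E'
def rectpose(pts):
    (c,s,a)=cv2.minAreaRect((pts[:,:2]*1000).astype(np.float32)); 
    b=cv2.boxPoints((c,s,a));e1=b[1]-b[0];e2=b[2]-b[1]
    e=e1 if np.linalg.norm(e1)>np.linalg.norm(e2) else e2
    return np.array(c)/1000,sorted(s),np.arctan2(e[1],e[0])
E
python3 - <<'E'
from h import *
for n,i in [('scene',1),('top',1)]:
    im,d,m=grab(n); P=cloud(d,m)
    rs=nets.regions_of('handle',n)
    tgt=(165,342) if n=='scene' else (432,216)
    for r in rs:
        x0,y0,x1,y1=r['rect']
        if x0<tgt[0]<x1 and y0<tgt[1]<y1:
            p=P[r['region']]; 
            hsv=cv2.cvtColor(im,cv2.COLOR_BGR2HSV)[r['region']]
            bar=p[(p[:,2]>.047)&(p[:,2]<.06)]; pl=p[p[:,2]<.01]
            print(n,'bar',len(bar),rectpose(bar),np.median(bar[:,2]),'plate',rectpose(pl),np.median(pl[:,2]))
    for r in nets.regions_of('deck',n)[:1]:
        p=P[r['region']]; t=p[abs(p[:,2]-.062)<.006]; print('deck',rectpose(t),np.median(t[:,2]))
        g=r['region']; hsv=cv2.cvtColor(im,cv2.COLOR_BGR2HSV)
        y=((hsv[...,1]>120)&(hsv[...,0]>10)&(hsv[...,0]<35)&cv2.dilate(g.astype(np.uint8),np.ones((5,5)))>0)
        k,l,st,ce=cv2.connectedComponentsWithStats(y.astype(np.uint8))
        for j in range(1,k):
            if st[j,4]>5: print('stud',ce[j],st[j,4],np.median(P[l==j],0))
    print(proj([0.5,-.2,0],m))
E
```

```text
scene bar 354 (array([ 0.51428583, -0.3925159 ]), [15.022270202636719, 75.71244049072266], np.float32(-1.3044314)) 0.05383126623051196 plate (array([ 0.50158115, -0.38562305]), [59.31412887573242, 149.1695098876953], np.float32(-1.2926794)) 0.003990518421668181
deck (array([0.52001202, 0.09884467]), [77.29195404052734, 213.02069091796875], np.float32(1.3920901)) 0.06274354054914491
stud [307.38461538 177.38461538] 13 [0.52942632 0.14748613 0.07143293]
stud [282.92857143 193.78571429] 14 [0.51225739 0.0512151  0.07151603]
(np.float64(221.36194774001862), np.float64(275.7626109504458))
top bar 163 (array([ 0.51171756, -0.39268042]), [14.188641548156738, 75.03770446777344], np.float32(-1.306435)) 0.055932390293472876 plate (array([ 0.50852112, -0.384995  ]), [39.61775588989258, 153.05892944335938], np.float32(-1.3050128)) 0.005884619937562025
deck (array([0.51801605, 0.10021175]), [75.32525634765625, 209.41354370117188], np.float32(1.3933278)) 0.06372667424284673
stud [229.3 203.1] 20 [0.5276864  0.14840632 0.07213648]
stud [268.19047619 210.85714286] 21 [0.509286   0.05071606 0.07304054]
(np.float64(363.20005306007783), np.float64(218.10342580776566))
```

```bash
cat >> h.py <<'E'
def plan(pos,yaw,tilt=True):
    s=readout.get_state();r,p,y=s['ee_rot']
    R0=Ro.from_euler('xyz',s['ee_rot']);R1=Ro.from_euler('xyz',[-np.pi/2,0,yaw])
    lin=R0.inv().apply(np.array(pos)-s['eef_pos']);rot=(R0.inv()*R1).as_rotvec(degrees=True)
    print('t',s['t'],'pos',s['eef_pos'].round(4),'rpy',np.round(s['ee_rot'],4),'F',s['force'].round(2),'w',s['width'])
    print('lin',lin.round(4),'rot',rot.round(2))
E
python3 - <<'E'
from h import *
plan([.513,-.3925,.15],1.836)
E
```

```text
t 0.9 pos [ 0.1954 -0.6461  0.2266] rpy [-1.5708  0.      0.2938] F [-0.35  1.35 -0.35] w 0.0875742926715443
lin [0.3774 0.0766 0.1507] rot [ -0.   -88.36   0.  ]
```

>>> play_rows(
  increments=[
    {"linear": [0.08,0.015,0.03],"rotation": [0,-10.5,0],"claw": 0},
    {"linear": [0.16,0.03,0.06],"rotation": [0,-21,0],"claw": 0},
    {"linear": [0.23,0.045,0.09],"rotation": [0,-31.5,0],"claw": 0},
    {"linear": [0.3,0.06,0.12],"rotation": [0,-42,0],"claw": 0},
    {"linear": [0.36,0.077,0.145],"rotation": [0,-52.5,0],"claw": 0},
  ],
)

```text
t: 1.52
eef_pos: [0.4369, -0.4535, 0.1679]
ee_rot: [-1.572, 0.0, 1.216]
force: [0.6, -0.4, 0.7]
width: 0.0877
```

Run:
```python
from h import *
plan([.513,-.3925,.15],1.836)
```

```text
t 1.525 pos [ 0.4369 -0.4535  0.1679] rpy [-1.5718e+00  3.0000e-04  1.2163e+00] F [ 0.59 -0.43  0.7 ] w 0.08774165871275105
lin [ 0.0836  0.0179 -0.0502] rot [  0.05 -35.51  -0.04]
```

>>> play_rows(
  increments=[
    {"linear": [0.03,0.006,-0.02],"rotation": [0,-10.5,0],"claw": 0},
    {"linear": [0.06,0.012,-0.035],"rotation": [0,-21,0],"claw": 0},
    {"linear": [0.0836,0.018,-0.05],"rotation": [0,-31.5,0],"claw": 0},
    {"linear": [0.0836,0.018,-0.05],"rotation": [0,-35.5,0],"claw": 0},
    {"linear": [0.0836,0.018,-0.05],"rotation": [0,-35.5,0],"claw": 0.3},
  ],
)

```text
t: 2.15
eef_pos: [0.5131, -0.3921, 0.1498]
ee_rot: [-1.571, 0.001, 1.836]
force: [0.0, -0.9, -0.3]
width: 0.082
```

Run:
```python
from h import *
im,d,m=grab('wrist','w1');P=cloud(d,m)
print(readout.get_state()['width'])
for r in nets.regions_of('handle','wrist'): 
    print(r['score'],r['rect'])
    p=P[r['region']];bar=p[(p[:,2]>.047)&(p[:,2]<.062)]
    if len(bar)>20: print(len(bar),rectpose(bar),np.median(bar[:,2]))
print('proj bar',proj([.513,-.3925,.054],m))
plan([.513,-.3925,.028],1.836)
```

```text
0.07856890270337726
0.9 [47.8, 174.4, 163.0, 235.2]
152 (array([ 0.67167249, -0.32883896]), [8.272346496582031, 19.3703670501709], np.float32(0.1928505)) 0.052531854888676996
0.8 [261.1, 121.6, 302.8, 267.2]
1702 (array([ 0.51594995, -0.39145969]), [13.863555908203125, 75.47013854980469], np.float32(-1.3008012)) 0.05345641223813174
0.75 [415.5, 183.1, 456.5, 272.0]
proj bar (np.float64(283.1693511095519), np.float64(207.51494558527355))
t 2.25 pos [ 0.5127 -0.3926  0.15  ] rpy [-1.5715e+00  9.0000e-04  1.8339e+00] F [-0.42  0.5   0.61] w 0.07473611426996991
lin [ 1.00e-04  1.22e-01 -2.00e-04] rot [ 0.04 -0.12 -0.05]
```

View pics/w1.png

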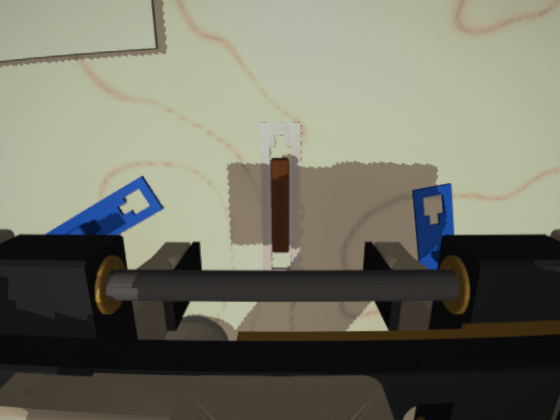

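Run:
```python
import cv2
im=cv2.imread('pics/w1.png');cv2.imwrite('pics/w1c.png',cv2.resize(im[110:280,230:330],None,fx=3.5,fy=3.5,interpolation=cv2.INTER_CUBIC))
from h import *
plan([.5145,-.392,.0285],1.838)
```

```text
t 2.25 pos [ 0.5127 -0.3926  0.15  ] rpy [-1.5715e+00  9.0000e-04  1.8339e+00] F [-0.42  0.5   0.61] w 0.07473611426996991
lin [ 0.0002  0.1215 -0.0018] rot [ 0.04 -0.23 -0.05]
```

View pics/w1c.png

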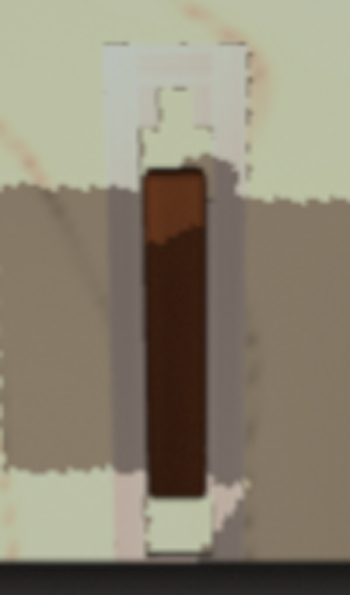

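The crop shows a dark wooden bar on a steel plate. The narrow slot end (-y) is at the top of the image, so my choice of handle and direction holds. Descending to grasp.

>>> play_rows(
  increments=[
    {"linear": [0,0.05,-0.0018],"rotation": [0,-0.2,0],"claw": 0.5},
    {"linear": [0,0.095,-0.0018],"rotation": [0,-0.2,0],"claw": 0.5},
    {"linear": [0,0.1215,-0.0018],"rotation": [0,-0.2,0],"claw": 0.5},
    {"linear": [0,0.1215,-0.0018],"rotation": [0,-0.2,0],"claw": 0.7},
    {"linear": [0,0.1215,-0.0018],"rotation": [0,-0.2,0],"claw": 0.8},
  ],
  newtons=15,
)

```text
t: 2.88
eef_pos: [0.5152, -0.3929, 0.0299]
ee_rot: [-1.573, 0.002, 1.837]
force: [0.8, 0.1, 0.4]
width: 0.0295
```

>>> play_rows(
  increments=[
    {"linear": [0,0,0],"rotation": [0,0,0],"claw": 1},
    {"linear": [0,0,0],"rotation": [0,0,0],"claw": 1},
    {"linear": [0,0,0],"rotation": [0,0,0],"claw": 1},
    {"linear": [0,0,0],"rotation": [0,0,0],"claw": 1},
  ],
  newtons=50,
)

```text
t: 3.38
eef_pos: [0.516, -0.3935, 0.0316]
ee_rot: [-1.574, 0.004, 1.837]
force: [-1.2, 0.8, 6.9]
width: 0.0135
```

>>> play_rows(
  increments=[
    {"linear": [0,0,0],"rotation": [0,0,0],"claw": 1},
  ],
)

```text
t: 3.5
eef_pos: [0.5161, -0.3934, 0.032]
ee_rot: [-1.575, 0.004, 1.837]
force: [0.1, -0.0, -1.9]
width: 0.0135
```

Run:
```python
from h import *
s=readout.get_state();print(s['force'],s['moment'],s['eef_pos'])
im,d,m=grab('wrist','w2');P=cloud(d,m)
s=readout.get_state();print(s['force'],s['moment'],s['eef_pos'])
```

```text
[ 0.05856272 -0.04672148 -1.9212728 ] [0.02727104 0.20293461 0.02374629] [ 0.51607058 -0.39337856  0.03201535]
[ 0.39629831  0.19895314 -1.675725  ] [ 0.0333135   0.12148898 -0.01795695] [ 0.51610806 -0.39337721  0.03199425]
```

View pics/w2.png

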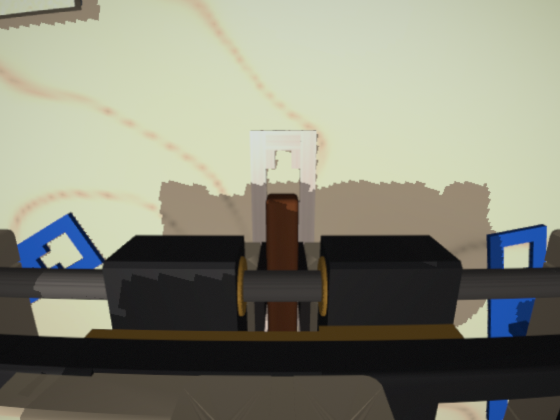

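Run:
```python
from h import *
plan([.517,.082,.16],1.392)
```

```text
t 3.55 pos [ 0.5161 -0.3934  0.032 ] rpy [-1.5749  0.0042  1.8369] F [ 0.4   0.2  -1.68] w 0.013350881070553223
lin [ 0.4579 -0.1294 -0.1264] rot [ 0.28 25.49 -0.19]
```

>>> play_rows(
  increments=[
    {"linear": [0,-0.02,0],"rotation": [0,0,0],"claw": 1},
    {"linear": [0,-0.06,0],"rotation": [0,0,0],"claw": 1},
    {"linear": [0.02,-0.1,-0.006],"rotation": [0,2,0],"claw": 1},
    {"linear": [0.06,-0.13,-0.017],"rotation": [0,4,0],"claw": 1},
    {"linear": [0.11,-0.13,-0.03],"rotation": [0,7,0],"claw": 1},
  ],
)

```text
t: 4.18
eef_pos: [0.5168, -0.2787, 0.1641]
ee_rot: [-1.58, 0.006, 1.712]
force: [1.7, 1.8, -2.5]
width: 0.0138
```

Run:
```python
from h import *
plan([.517,.082,.16],1.392)
```

```text
t 4.175 pos [ 0.5168 -0.2787  0.1641] rpy [-1.5796  0.0055  1.712 ] F [ 1.65  1.78 -2.46] w 0.013769226080060527
lin [ 0.3571  0.0026 -0.051 ] rot [ 0.55 18.34 -0.23]
```

>>> play_rows(
  increments=[
    {"linear": [0.055,0,-0.008],"rotation": [0.2,3,-0.1],"claw": 1},
    {"linear": [0.11,0,-0.016],"rotation": [0.5,6,-0.2],"claw": 1},
    {"linear": [0.165,0.001,-0.024],"rotation": [0.5,9,-0.2],"claw": 1},
    {"linear": [0.22,0.002,-0.031],"rotation": [0.5,12,-0.2],"claw": 1},
    {"linear": [0.27,0.003,-0.039],"rotation": [0.5,15,-0.2],"claw": 1},
  ],
)

```text
t: 4.8
eef_pos: [0.5168, -0.004, 0.1599]
ee_rot: [-1.572, 0.0, 1.449]
force: [1.2, -0.6, -2.3]
width: 0.0137
```

Run:
```python
from h import *
plan([.517,.082,.14],1.392)
```

```text
t 4.8 pos [ 0.5168 -0.004   0.1599] rpy [-1.5716e+00  4.0000e-04  1.4487e+00] F [ 1.16 -0.56 -2.27] w 0.013656883118330316
lin [0.0854 0.0199 0.0103] rot [ 0.04  3.25 -0.02]
```

>>> play_rows(
  increments=[
    {"linear": [0.04,0.005,0.005],"rotation": [0,1.6,0],"claw": 1},
    {"linear": [0.07,0.012,0.008],"rotation": [0,2.6,0],"claw": 1},
    {"linear": [0.0854,0.02,0.0103],"rotation": [0,3.2,0],"claw": 1},
    {"linear": [0.0854,0.02,0.0103],"rotation": [0,3.2,0],"claw": 1},
    {"linear": [0.0854,0.02,0.0103],"rotation": [0,3.2,0],"claw": 1},
  ],
)

```text
t: 5.42
eef_pos: [0.5168, 0.0816, 0.1399]
ee_rot: [-1.571, 0.001, 1.393]
force: [0.4, 0.7, -1.9]
width: 0.0133
```

```bash
cat > meas.py <<'E'
from h import *
s=readout.get_state();print(s['eef_pos'].round(4),np.round(s['ee_rot'],4))
import sys
tag=sys.argv[1]
for n in ['scene','top','wrist']:
    im,d,m=grab(n,n+tag); P=cloud(d,m); np.savez(n+tag+'.npz',im=im,P=P)
    for l in ['handle','deck']:
      for r in nets.regions_of(l,n)[:4]:
        p=P[r['region']];c=np.median(p,0)
        if c[1]>-.1: print(n,l,r['score'],r['rect'],c.round(4),np.percentile(p[:,2],[2,10,50,90,98]).round(4))
E
python3 meas.py 3
python3 - <<'E'
import cv2
im=cv2.imread('pics/scene3.png');cv2.imwrite('pics/scene3c.png',cv2.resize(im[80:260,200:400],None,fx=3.5,fy=3.3,interpolation=cv2.INTER_CUBIC))
E
```

```text
[0.5168 0.0816 0.1399] [-1.5712e+00  6.0000e-04  1.3931e+00]
scene handle 0.89 [268.1, 155.5, 314.9, 186.1] [0.5166 0.0665 0.1135] [0.0015 0.1108 0.1135 0.1591 0.164 ]
scene deck 0.7 [262.8, 172.0, 330.0, 215.4] [0.5256 0.0805 0.0627] [0.0577 0.0609 0.0627 0.0643 0.0713]
scene deck 0.17 [247.9, 167.0, 343.5, 237.8] [0.5422 0.056  0.045 ] [0.0026 0.0078 0.045  0.0635 0.0653]
top handle 0.45 [266.2, 204.2, 281.9, 221.3] [0.5067 0.0319 0.1147] [0.0639 0.112  0.1147 0.1181 0.166 ]
top deck 0.89 [265.7, 199.9, 290.4, 232.7] [0.5024 0.0189 0.0638] [0.0601 0.0614 0.0638 0.0667 0.1157]
top deck 0.63 [265.4, 203.1, 282.3, 218.9] [0.5067 0.0314 0.1146] [0.0636 0.1122 0.1146 0.1169 0.1654]
wrist handle 0.57 [251.1, 128.4, 318.5, 330.2] [0.5142 0.0556 0.1127] [0.1105 0.1113 0.1127 0.1624 0.1631]
wrist handle 0.18 [226.3, 90.1, 339.4, 241.8] [0.5086 0.033  0.0615] [0.06   0.0606 0.0615 0.0625 0.0712]
wrist deck 0.67 [203.3, 70.6, 360.4, 243.0] [0.5067 0.0269 0.0603] [0.0063 0.007  0.0603 0.0622 0.0698]
wrist deck 0.6 [225.7, 93.9, 341.3, 242.1] [0.5083 0.0332 0.0615] [0.0601 0.0606 0.0615 0.0625 0.0711]
```

View pics/scene3c.png

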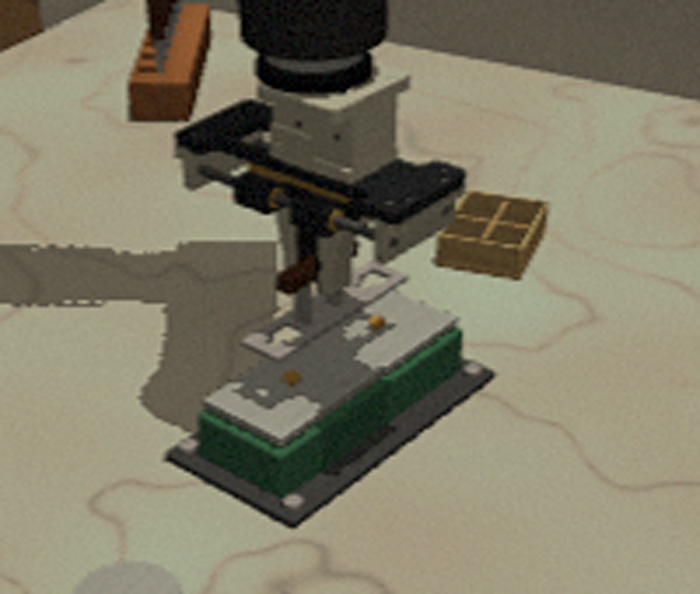

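View pics/wrist3.png

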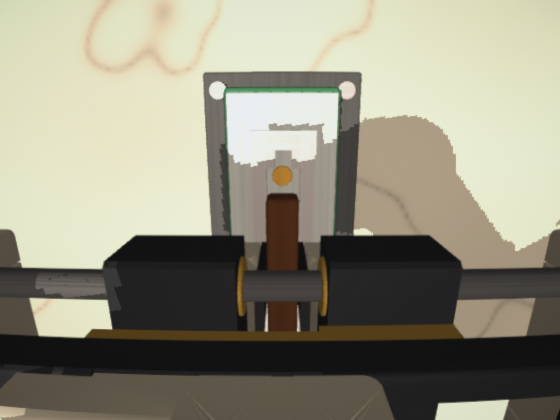

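View pics/top3.png

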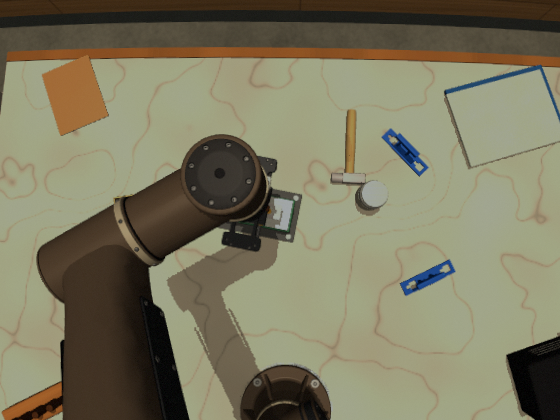

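```bash
cat > rel.py <<'E'
from h import *
import sys
tag=sys.argv[1]; zlo,zhi=float(sys.argv[2]),float(sys.argv[3])
a=1.392; yh=np.array([np.cos(a),np.sin(a)]); xh=np.array([np.sin(a),-np.cos(a)]); c=np.array([.5193,.0995])
for n in ['scene','wrist']:
    z=np.load(n+tag+'.npz');im,P=z['im'],z['P']
    hsv=cv2.cvtColor(im,cv2.COLOR_BGR2HSV)
    Q=P[...,:2]-c; L=np.stack([Q@xh,Q@yh],-1)
    near=(abs(L[...,0])<.05)&(abs(L[...,1])<.13)
    pl=near&(P[...,2]>zlo)&(P[...,2]<zhi)&(hsv[...,1]<70)&(abs(L[...,0])<.03)
    p=L[pl]
    print(n,'plate n',pl.sum(),'y pct',np.percentile(p[:,1],[0.3,1,3,97,99,99.7]).round(4),'x',np.percentile(p[:,0],[1,3,97,99]).round(4))
    # end strip: fit centre
    e=p[p[:,1]<np.percentile(p[:,1],1)+.008]; print(' -y end x range',np.percentile(e[:,0],[1,99]).round(4), 'mid',e[:,0].mean().round(4))
    q=p[p[:,1]<-0.03]
    r=rectpose(p); print(' rect',r[1],r[2])
    st=near&(P[...,2]>.067)&(P[...,2]<.075)&(hsv[...,1]>110)
    k,l,s_,ce=cv2.connectedComponentsWithStats(st.astype(np.uint8))
    for j in range(1,k):
        if s_[j,4]>5: 
            t=L[l==j]; print(' stud',s_[j,4],t.mean(0).round(4),t.min(0).round(4),t.max(0).round(4),P[l==j][:,2].mean().round(4))
    bar=near&(P[...,2]>.155)&(P[...,2]<.17)&(hsv[...,1]>90); t=L[bar]
    if len(t)>20: print(' bar',len(t),np.percentile(t,[1,50,99],axis=0).round(4).tolist(),P[bar][:,2].mean())
    dk=near&(abs(P[...,2]-.062)<.004); t=L[dk]; print(' deck ext',np.percentile(t,[.2,99.8],axis=0).round(4).tolist())
E
python3 rel.py 3 .106 .120
```

```text
scene plate n 416 y pct [-0.0821 -0.0818 -0.081   0.0627  0.0653  0.0668] x [-0.0196 -0.0189  0.0169  0.0175]
 -y end x range [-0.0189  0.0179] mid -0.0002
 rect [38.219696044921875, 149.5836639404297] -1.5672803
 stud 11 [0.     0.0501] [-0.007   0.0439] [0.0053 0.0565] 0.0717
 stud 16 [ 0.0004 -0.0485] [-0.0062 -0.0546] [ 0.0058 -0.0416] 0.0717
 bar 80 [[-0.0083, -0.0563], [0.0027, -0.0379], [0.009, 0.0155]] 0.1613388178251868
 deck ext [[-0.0371, -0.1054], [0.0391, 0.1055]]
wrist plate n 4545 y pct [-0.0796 -0.0796 -0.0787 -0.0167  0.0357  0.0424] x [-0.0167 -0.0163  0.0182  0.0188]
 -y end x range [-0.0165  0.0181] mid 0.0009
 rect [36.218788146972656, 124.23806762695312] -1.5693816
 stud 294 [ 0.0014 -0.0479] [-0.0049 -0.0543] [ 0.0081 -0.0413] 0.071
 bar 3156 [[-0.0052, -0.0537], [0.0013, -0.0329], [0.008, 0.0084]] 0.16182560396176035
 deck ext [[-0.0362, -0.1026], [0.039, 0.0035]]
```

Relative to the studs, the handle origin sits at about -18.2 mm along y (it should be -16) and -0.6 mm in x. I correct that while lowering to 17 mm above the deck.

>>> play_rows(
  increments=[
    {"linear": [0.0022,0.01,-0.0006],"rotation": [0,0,0],"claw": 1},
    {"linear": [0.0022,0.022,-0.0006],"rotation": [0,0,0],"claw": 1},
    {"linear": [0.0022,0.03,-0.0006],"rotation": [0,0,0],"claw": 1},
    {"linear": [0.0022,0.03,-0.0006],"rotation": [0,0,0],"claw": 1},
    {"linear": [0.0022,0.03,-0.0006],"rotation": [0,0,0],"claw": 1},
  ],
)

```text
t: 6.5
eef_pos: [0.5181, 0.0839, 0.11]
ee_rot: [-1.572, 0.0, 1.393]
force: [-0.4, -0.4, -2.5]
width: 0.0138
```

```bash
python3 meas.py 4 >/dev/null; python3 rel.py 4 .078 .09
python3 - <<'E'
from h import *
im=cv2.imread('pics/wrist4.png');cv2.imwrite('pics/wrist4c.png',cv2.resize(im[60:240,180:380],None,fx=3,fy=3,interpolation=cv2.INTER_CUBIC))
plan([.517,.082,.14],1.392)
E
```

```text
scene plate n 393 y pct [-0.0804 -0.0798 -0.0784  0.0625  0.0667  0.0685] x [-0.0186 -0.0171  0.0177  0.018 ]
 -y end x range [-0.0173  0.0185] mid 0.0014
 rect [38.476837158203125, 151.52655029296875] -1.5639018
 deck ext [[-0.0377, -0.105], [0.0386, 0.1053]]
wrist plate n 4546 y pct [-0.0771 -0.0771 -0.0762 -0.0141  0.0384  0.044 ] x [-0.0161 -0.0156  0.0189  0.0194]
 -y end x range [-0.0158  0.0188] mid 0.0015
 rect [36.11466979980469, 124.05039978027344] -1.5702375
 stud 397 [ 0.0015 -0.0479] [-0.0052 -0.0543] [ 0.0079 -0.0412] 0.071
 deck ext [[-0.0363, -0.1022], [0.0391, -0.006]]
t 6.95 pos [0.518  0.0838 0.1101] rpy [-1.5718e+00  1.0000e-04  1.3925e+00] F [ 0.57 -0.72 -0.87] w 0.013483274653985992
lin [-0.002  -0.0299  0.0006] rot [ 0.06  0.03 -0.01]
```

View pics/wrist4c.png

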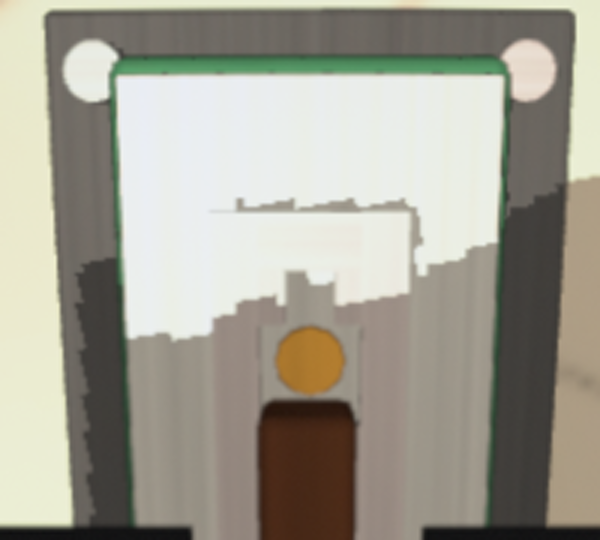

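Aligned: origin about -16 mm, x error near 0, yaw within a few mrad. In the close crop the stud sits inside the square hole. Lowering to about 3 mm above the deck.

>>> play_rows(
  increments=[
    {"linear": [0,0.004,0],"rotation": [0,0,0],"claw": 1},
    {"linear": [0,0.008,0],"rotation": [0,0,0],"claw": 1},
    {"linear": [0,0.0115,0],"rotation": [0,0,0],"claw": 1},
    {"linear": [0,0.014,0],"rotation": [0,0,0],"claw": 1},
    {"linear": [0,0.014,0],"rotation": [0,0,0],"claw": 1},
  ],
)

```text
t: 7.58
eef_pos: [0.5179, 0.0838, 0.0958]
ee_rot: [-1.571, 0.0, 1.393]
force: [0.5, 1.0, -1.2]
width: 0.0132
```

>>> play_rows(
  increments=[
    {"linear": [0,0.001,0],"rotation": [0,0,0],"claw": 1},
    {"linear": [0,0.001,0],"rotation": [0,0,0],"claw": 1},
  ],
)

```text
t: 7.82
eef_pos: [0.5179, 0.0838, 0.0948]
ee_rot: [-1.571, 0.0, 1.392]
force: [-0.4, -0.5, -2.2]
width: 0.0135
```

>>> play_rows(
  increments=[
    {"linear": [0,0.0008,0],"rotation": [0,0,0],"claw": 1},
    {"linear": [0,0.0008,0],"rotation": [0,0,0],"claw": 1},
  ],
)

```text
t: 8.07
eef_pos: [0.5179, 0.0838, 0.094]
ee_rot: [-1.571, 0.0, 1.393]
force: [0.2, -0.5, -1.5]
width: 0.0135
```

```bash
python3 meas.py 5 >/dev/null; python3 rel.py 5 .060 .073;  python3 - <<'E'
from h import *
im=cv2.imread('pics/wrist5.png');cv2.imwrite('pics/wrist5c.png',cv2.resize(im[60:240,180:380],None,fx=3,fy=3,interpolation=cv2.INTER_CUBIC))
im=cv2.imread('pics/scene5.png');cv2.imwrite('pics/scene5c.png',cv2.resize(im[120:250,230:360],None,fx=5,fy=4.5,interpolation=cv2.INTER_CUBIC))
plan([.517,.082,.14],1.392)
E
```

```text
scene plate n 856 y pct [-0.1048 -0.1039 -0.1013  0.0935  0.1018  0.1035] x [-0.0294 -0.0275  0.0285  0.0296]
 -y end x range [-0.0297  0.028 ] mid 0.0005
 rect [59.67928695678711, 211.84539794921875] 1.5673592
 stud 10 [0.0011 0.0483] [-0.0055  0.0445] [0.0048 0.0527] 0.0714
 stud 16 [ 0.0003 -0.0484] [-0.0059 -0.0537] [ 0.0061 -0.042 ] 0.0716
 bar 25 [[-0.0325, -0.055], [0.0271, -0.0483], [0.0419, -0.0171]] 0.16765204882121826
 deck ext [[-0.0383, -0.1054], [0.0387, 0.1043]]
wrist plate n 14803 y pct [-0.1025 -0.1019 -0.1004 -0.017  -0.0134  0.0395] x [-0.0294 -0.0283  0.0283  0.0294]
 -y end x range [-0.0293  0.0293] mid -0.0001
 rect [59.97848892211914, 152.23629760742188] 1.5707561
 stud 397 [ 0.0015 -0.0489] [-0.0048 -0.0543] [ 0.0078 -0.0442] 0.0709
 bar 33 [[-0.0088, -0.048], [-0.0077, -0.045], [0.0122, -0.0242]] 0.1678261910386505
 deck ext [[-0.0363, -0.1026], [0.0391, 0.0306]]
t 8.525 pos [0.5179 0.0838 0.094 ] rpy [-1.5714e+00  5.0000e-04  1.3925e+00] F [ 0.49  0.12 -2.11] w 0.013409867357352018
lin [-0.0019 -0.046   0.0005] rot [ 0.04  0.03 -0.03]
```

View pics/wrist5c.png

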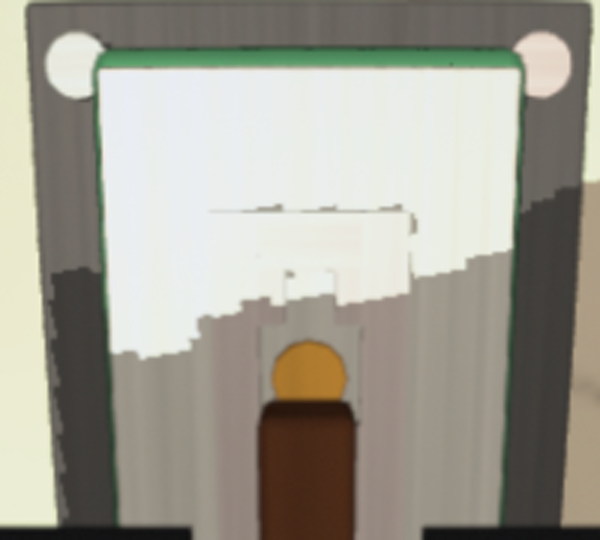

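View pics/scene5c.png

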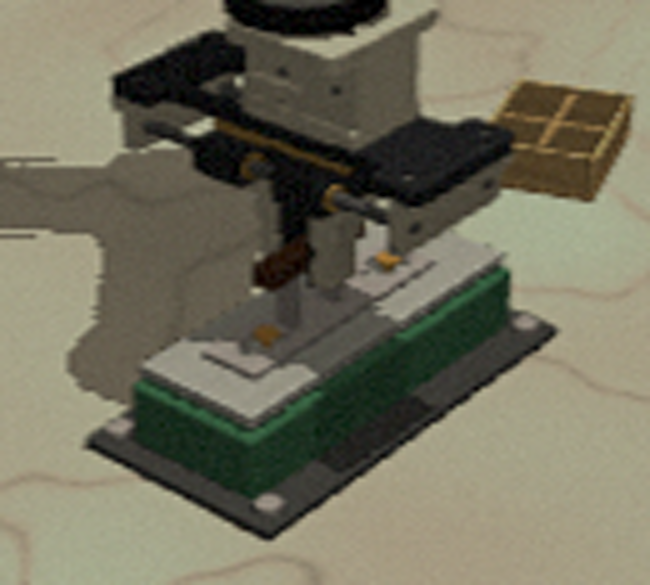

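>>> play_rows(
  increments=[
    {"linear": [0,0.0006,0],"rotation": [0,0,0],"claw": 1},
    {"linear": [0,0.0006,0],"rotation": [0,0,0],"claw": 1},
  ],
)

```text
t: 8.78
eef_pos: [0.518, 0.0839, 0.0937]
ee_rot: [-1.572, 0.0, 1.393]
force: [-0.1, -0.4, 1.9]
width: 0.0136
```

>>> play_rows(
  increments=[
    {"linear": [0,0.0006,0],"rotation": [0,0,0],"claw": 1},
    {"linear": [0,0.0006,0],"rotation": [0,0,0],"claw": 1},
  ],
)

```text
t: 9.02
eef_pos: [0.518, 0.0839, 0.0936]
ee_rot: [-1.572, 0.0, 1.393]
force: [-3.3, 1.2, 5.1]
width: 0.0134
```

Contact with the deck shows at z about 0.0937. I lift 1 mm (the slot has 2.5 mm of play) and slide along tool +x.

>>> play_rows(
  increments=[
    {"linear": [0,-0.001,0],"rotation": [0,0,0],"claw": 1},
    {"linear": [0.003,-0.001,0],"rotation": [0,0,0],"claw": 1},
    {"linear": [0.006,-0.001,0],"rotation": [0,0,0],"claw": 1},
    {"linear": [0.009,-0.001,0],"rotation": [0,0,0],"claw": 1},
    {"linear": [0.009,-0.001,0],"rotation": [0,0,0],"claw": 1},
  ],
)

```text
t: 9.65
eef_pos: [0.5197, 0.093, 0.0945]
ee_rot: [-1.572, 0.0, 1.393]
force: [0.4, -0.7, -2.1]
width: 0.0134
```

Run:
```python
from h import *
plan([.5193,.0995,.0945],1.392)
```

```text
t 9.65 pos [0.5197 0.093  0.0945] rpy [-1.5719e+00  3.0000e-04  1.3932e+00] F [ 0.41 -0.71 -2.1 ] w 0.013397911483273794
lin [0.0063 0.     0.0016] rot [ 0.07  0.07 -0.02]
```

>>> play_rows(
  increments=[
    {"linear": [0.002,0,0],"rotation": [0,0,0],"claw": 1},
    {"linear": [0.0035,0,0],"rotation": [0,0,0],"claw": 1},
    {"linear": [0.005,0,0],"rotation": [0,0,0],"claw": 1},
    {"linear": [0.005,0,0],"rotation": [0,0,0],"claw": 1},
  ],
)

```text
t: 10.15
eef_pos: [0.5206, 0.098, 0.0945]
ee_rot: [-1.572, 0.0, 1.393]
force: [1.0, -0.4, -2.6]
width: 0.0133
```

>>> play_rows(
  increments=[
    {"linear": [0.001,0,0],"rotation": [0,0,0],"claw": 1},
    {"linear": [0.001,0,0],"rotation": [0,0,0],"claw": 1},
  ],
)

```text
t: 10.4
eef_pos: [0.5208, 0.0991, 0.0946]
ee_rot: [-1.572, 0.0, 1.393]
force: [-0.0, 0.4, -1.5]
width: 0.014
```

>>> play_rows(
  increments=[
    {"linear": [0.001,0,0],"rotation": [0,0,0],"claw": 1},
    {"linear": [0.001,0,0],"rotation": [0,0,0],"claw": 1},
  ],
)

```text
t: 10.65
eef_pos: [0.5209, 0.0998, 0.0945]
ee_rot: [-1.572, 0.001, 1.393]
force: [0.7, -1.3, -1.3]
width: 0.0139
```

>>> play_rows(
  increments=[
    {"linear": [0.001,0,0],"rotation": [0,0,0],"claw": 1},
    {"linear": [0.001,0,0],"rotation": [0,0,0],"claw": 1},
  ],
)

```text
t: 10.9
eef_pos: [0.5207, 0.1002, 0.0944]
ee_rot: [-1.571, 0.002, 1.393]
force: [0.4, -5.1, -1.1]
width: 0.0135
```

Run:
```python
from h import *
plan([.5193,.0995,.0945],1.392)
```

```text
t 10.9 pos [0.5207 0.1002 0.0944] rpy [-1.5712  0.0018  1.3933] F [ 0.41 -5.06 -1.13] w 0.013483984387246264
lin [-0.001  -0.0001  0.0013] rot [ 0.02  0.07 -0.1 ]
```

>>> play_rows(
  increments=[
    {"linear": [-0.0003,-0.0004,0],"rotation": [0,0,0],"claw": 1},
    {"linear": [-0.0003,-0.0004,0],"rotation": [0,0,0],"claw": 1},
    {"linear": [-0.0003,-0.0004,0],"rotation": [0,0,0],"claw": 1},
  ],
  newtons=60,
)

```text
t: 11.28
eef_pos: [0.5206, 0.1, 0.0947]
ee_rot: [-1.571, 0.002, 1.393]
force: [0.2, -2.2, -3.2]
width: 0.0134
```

```bash
python3 meas.py 6 ; python3 rel.py 6 .0645 .073;  python3 - <<'E'
from h import *
im=cv2.imread('pics/wrist6.png');cv2.imwrite('pics/wrist6c.png',cv2.resize(im[60:240,180:380],None,fx=3,fy=3,interpolation=cv2.INTER_CUBIC))
im=cv2.imread('pics/scene6.png');cv2.imwrite('pics/scene6c.png',cv2.resize(im[120:250,230:360],None,fx=5,fy=4.5,interpolation=cv2.INTER_CUBIC))
plan([.517,.082,.14],1.392)
E
```

```text
[0.5206 0.1    0.0947] [-1.5711  0.0017  1.3932]
scene handle 0.78 [275.1, 168.1, 318.5, 197.5] [0.5219 0.0859 0.0684] [0.0624 0.0651 0.0684 0.114  0.1193]
scene deck 0.68 [259.4, 169.9, 331.8, 215.3] [0.5318 0.0571 0.0626] [0.0564 0.0599 0.0626 0.0642 0.0719]
top handle 0.66 [259.8, 206.8, 273.5, 217.6] [0.5101 0.053  0.0694] [0.0657 0.067  0.0694 0.1172 0.12  ]
top deck 0.84 [260.1, 197.0, 289.5, 230.1] [0.5055 0.0282 0.064 ] [0.0603 0.0617 0.064  0.0666 0.073 ]
wrist handle 0.7 [252.1, 126.8, 316.7, 330.8] [0.5181 0.075  0.0676] [0.0656 0.0662 0.0676 0.1171 0.1177]
wrist deck 0.95 [213.9, 51.6, 356.4, 242.5] [0.509  0.0336 0.0615] [0.0601 0.0607 0.0615 0.0625 0.0707]
scene plate n 378 y pct [-0.0984 -0.0952 -0.0771  0.0807  0.0838  0.0859] x [-0.0246 -0.0199  0.0184  0.0252]
 -y end x range [-0.0293  0.0179] mid -0.007
 rect [55.664974212646484, 197.44821166992188] 1.5387659
 stud 14 [0.0001 0.0506] [-0.0077  0.0442] [0.0058 0.0576] 0.0714
 stud 16 [ 0.0007 -0.0496] [-0.0059 -0.0543] [ 0.007 -0.043] 0.0718
 bar 23 [[-0.0327, -0.0381], [0.0193, -0.0315], [0.0412, 0.0013]] 0.16758126166560067
 deck ext [[-0.0383, -0.1054], [0.0386, 0.105]]
wrist plate n 4292 y pct [-0.061  -0.0609 -0.0604  0.002   0.0547  0.0602] x [-0.0164 -0.016   0.0186  0.0191]
 -y end x range [-0.0162  0.0185] mid 0.0011
 rect [36.2031364440918, 124.24691009521484] -1.5700841
 stud 487 [ 0.0014 -0.0479] [-0.0048 -0.0544] [ 0.0076 -0.0415] 0.071
 bar 27 [[-0.0088, -0.0312], [-0.0077, -0.0287], [0.012, -0.0087]] 0.1683463438477945
 deck ext [[-0.0363, -0.1025], [0.0392, 0.0044]]
t 11.725 pos [0.5207 0.1    0.0948] rpy [-1.5712  0.0017  1.3934] F [ 0.44 -1.3  -3.32] w 0.013362988898792309
lin [-0.0184 -0.0452  0.0004] rot [ 0.02  0.08 -0.1 ]
```

View pics/wrist6c.png

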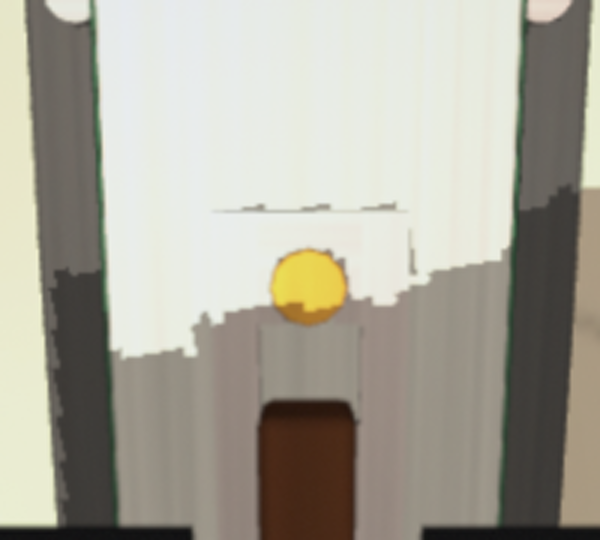

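View pics/scene6c.png

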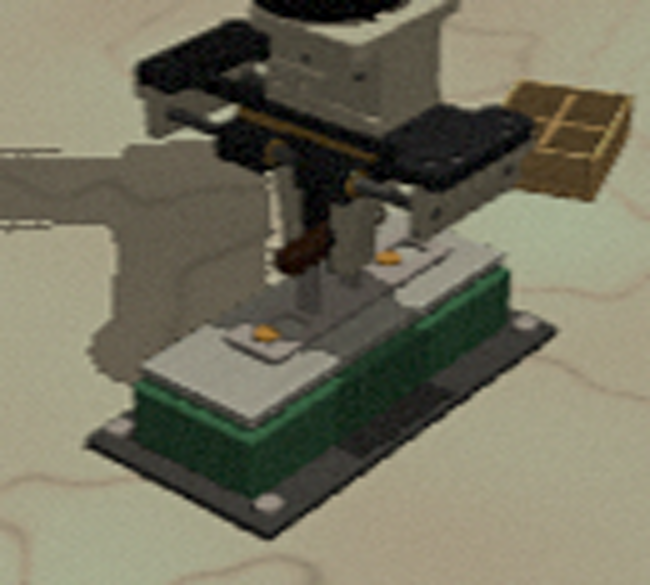

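Both stud heads are now over the slot ends, at crop pixels (310,287) in wrist and (265,333)/(387,257) in scene, so the handle is home. Now I raise it to the heads in small steps.

>>> play_rows(
  increments=[
    {"linear": [0,-0.0008,0],"rotation": [0,0,0],"claw": 1},
    {"linear": [0,-0.0012,0],"rotation": [0,0,0],"claw": 1},
    {"linear": [0,-0.0012,0],"rotation": [0,0,0],"claw": 1},
  ],
)

```text
t: 12.1
eef_pos: [0.5206, 0.0999, 0.0959]
ee_rot: [-1.571, 0.002, 1.393]
force: [0.3, -1.8, -3.6]
width: 0.0134
```

>>> play_rows(
  increments=[
    {"linear": [0,-0.0006,0],"rotation": [0,0,0],"claw": 1},
    {"linear": [0,-0.0006,0],"rotation": [0,0,0],"claw": 1},
  ],
)

```text
t: 12.35
eef_pos: [0.5205, 0.0999, 0.0961]
ee_rot: [-1.571, 0.002, 1.393]
force: [1.8, -1.2, -10.4]
width: 0.0134
```

>>> play_rows(
  increments=[
    {"linear": [0,-0.0006,0],"rotation": [0,0,0],"claw": 1},
    {"linear": [0,-0.0006,0],"rotation": [0,0,0],"claw": 1},
  ],
)

```text
t: 12.6
eef_pos: [0.5203, 0.0999, 0.0962]
ee_rot: [-1.57, 0.002, 1.393]
force: [3.2, -0.9, -14.1]
width: 0.0134
```

Run:
```python
from h import *
for _ in range(5):
    s=readout.get_state();print(s['t'],s['force'].round(2),s['eef_pos'].round(5)); eyes.grab_frame('wrist')
```

```text
12.6 [  3.24  -0.86 -14.12] [0.52035 0.09993 0.09617]
12.65 [  3.73  -0.94 -14.97] [0.52037 0.09995 0.09623]
12.7 [  3.84  -1.06 -15.13] [0.52035 0.09997 0.09626]
12.75 [  4.23  -0.31 -15.77] [0.52034 0.09994 0.0963 ]
12.8 [  4.1   -0.15 -16.52] [0.52035 0.09996 0.09632]
```

>>> play_rows(
  increments=[
    {"linear": [0,-0.0005,-0.0002],"rotation": [0,0,0],"claw": 1},
  ],
)

```text
t: 12.98
eef_pos: [0.5203, 0.0999, 0.0965]
ee_rot: [-1.57, 0.002, 1.393]
force: [3.6, -0.1, -18.1]
width: 0.0132
```

Run:
```python
from h import *
for _ in range(3):
    s=readout.get_state();print(s['t'],s['force'].round(2),s['eef_pos'].round(5)); eyes.grab_frame('wrist')
s=readout.get_state();print(s['t'],s['force'].round(2),s['eef_pos'].round(5));
```

```text
12.975 [  3.64  -0.14 -18.09] [0.52033 0.09993 0.09652]
13.025 [  4.07  -0.19 -16.91] [0.52035 0.09994 0.09654]
13.075 [  3.76  -1.28 -18.79] [0.52035 0.09992 0.09655]
13.125 [  3.17   0.55 -19.11] [0.52033 0.09993 0.09655]
```

>>> play_rows(
  increments=[
    {"linear": [0,-0.0003,-0.0002],"rotation": [0,0,0],"claw": 1},
  ],
)

```text
t: 13.25
eef_pos: [0.5204, 0.0999, 0.0966]
ee_rot: [-1.569, 0.002, 1.393]
force: [4.0, -0.9, -18.5]
width: 0.013
```

Run:
```python
from h import *
for _ in range(4):
    s=readout.get_state();print(s['t'],s['force'].round(2),s['eef_pos'].round(5)); eyes.grab_frame('wrist')
s=readout.get_state();print(s['t'],s['force'].round(2),s['eef_pos'].round(5));
```

```text
13.25 [  4.04  -0.91 -18.47] [0.52036 0.09991 0.09662]
13.3 [  3.58  -0.43 -19.52] [0.52037 0.09989 0.09663]
13.35 [  5.1    0.36 -18.97] [0.52037 0.0999  0.09664]
13.4 [  2.99  -0.33 -18.63] [0.52037 0.09992 0.09667]
13.45 [  4.11   1.03 -19.22] [0.52038 0.09993 0.09668]
```

Run:
```python
from h import *
for _ in range(8):
    eyes.grab_frame('wrist');s=readout.get_state();print(s['t'],s['force'].round(2),s['eef_pos'].round(5))
    if s['force'][2]<-21.5: break
```

```text
13.5 [  3.85   0.05 -20.01] [0.52036 0.0999  0.09668]
13.55 [  3.42   0.41 -19.76] [0.52038 0.09988 0.09669]
13.6 [  4.04   0.54 -19.37] [0.52039 0.09989 0.09673]
13.65 [  3.15  -0.24 -19.68] [0.52038 0.0999  0.09672]
13.7 [  4.09   1.22 -20.61] [0.5204  0.09988 0.09673]
13.75 [  3.72   0.11 -20.01] [0.52041 0.0999  0.09675]
13.8 [  3.08   0.55 -20.44] [0.5204  0.09991 0.09675]
13.85 [  2.69   0.48 -20.45] [0.52043 0.09991 0.09678]
```

>>> play_rows(
  increments=[
    {"linear": [0,0,0],"rotation": [0,0,0],"claw": 1},
  ],
)

```text
t: 13.98
eef_pos: [0.5204, 0.0999, 0.0967]
ee_rot: [-1.57, 0.002, 1.393]
force: [2.6, 0.9, -20.1]
width: 0.0133
```

Run:
```python
from h import *
for _ in range(4):
    s=readout.get_state();print(s['t'],s['force'].round(2),s['eef_pos'].round(5)); eyes.grab_frame('wrist')
s=readout.get_state();print(s['t'],s['force'].round(2),s['eef_pos'].round(5));
```

```text
13.975 [  2.59   0.87 -20.07] [0.5204  0.09992 0.09675]
14.025 [  4.04   0.99 -20.31] [0.52038 0.0999  0.09672]
14.075 [  3.42   0.46 -20.09] [0.52039 0.09986 0.09674]
14.125 [  3.13   0.85 -20.84] [0.52038 0.09989 0.09673]
14.175 [  3.36   0.72 -20.17] [0.5204  0.0999  0.09676]
```

Run:
```python
from h import *
F=[]
for i in range(20):
    eyes.grab_frame('wrist');s=readout.get_state();F.append(s['force']);
    m=np.mean(F[-4:],0)
    if i%4==3: print(s['t'],m.round(2),s['eef_pos'].round(5))
    if i>3 and (m[2]<-21 or m[2]>-19): print('brk',m);break
```

```text
14.375 [  3.75   1.05 -20.51] [0.52039 0.0999  0.09673]
14.575 [  3.61   0.81 -20.29] [0.52041 0.0999  0.09677]
14.775 [  3.47   0.69 -20.59] [0.52039 0.09988 0.09675]
14.975 [  3.26   0.91 -20.77] [0.52041 0.09987 0.09675]
15.175 [  3.01   0.68 -20.28] [0.52039 0.09992 0.09675]
```

The pull held at 18.4 N net (reading -20.3 N, weight about 1.9 N) for about 2 s. Easing off.

>>> play_rows(
  increments=[
    {"linear": [0,0.0004,0],"rotation": [0,0,0],"claw": 1},
    {"linear": [0,0.0008,0],"rotation": [0,0,0],"claw": 1},
    {"linear": [0,0.0014,0],"rotation": [0,0,0],"claw": 1},
    {"linear": [0,0.002,0],"rotation": [0,0,0],"claw": 1},
    {"linear": [0,0.0024,0],"rotation": [0,0,0],"claw": 1},
  ],
)

```text
t: 15.8
eef_pos: [0.5212, 0.0999, 0.0956]
ee_rot: [-1.571, 0.002, 1.393]
force: [-0.6, -2.1, -0.9]
width: 0.0133
```

>>> play_rows(
  increments=[
    {"linear": [0,0.0004,0],"rotation": [0,0,0],"claw": 1},
    {"linear": [0,0.0004,0],"rotation": [0,0,0],"claw": 1},
  ],
)

```text
t: 16.05
eef_pos: [0.5215, 0.0999, 0.0957]
ee_rot: [-1.572, 0.001, 1.393]
force: [-0.5, -1.5, -0.7]
width: 0.0135
```

>>> play_rows(
  increments=[
    {"linear": [0,0.001,0],"rotation": [0,0,0],"claw": 1},
    {"linear": [0,0.001,0],"rotation": [0,0,0],"claw": 1},
    {"linear": [0,0.001,0],"rotation": [0,0,0],"claw": 1},
  ],
)

```text
t: 16.42
eef_pos: [0.5217, 0.0999, 0.0948]
ee_rot: [-1.572, 0.001, 1.394]
force: [-0.8, -1.7, -0.8]
width: 0.0131
```

Run:
```python
from h import *
for _ in range(4):
    s=readout.get_state();print(s['t'],s['force'].round(2),s['eef_pos'].round(5),s['ee_rot'].round(4)); eyes.grab_frame('wrist')
```

```text
16.425 [-0.77 -1.73 -0.8 ] [0.52172 0.09991 0.09476] [-1.5725e+00  1.3000e-03  1.3936e+00]
16.475 [-0.44 -2.01 -0.64] [0.52174 0.09992 0.09474] [-1.5725e+00  1.3000e-03  1.3936e+00]
16.525 [ 0.35 -1.96 -1.24] [0.52167 0.09991 0.09473] [-1.5724e+00  1.3000e-03  1.3935e+00]
16.575 [ 0.75 -2.66 -0.75] [0.52168 0.09989 0.09473] [-1.5725e+00  1.3000e-03  1.3935e+00]
```

>>> play_rows(
  increments=[
    {"linear": [0,0.0007,0.0003],"rotation": [0,0,0],"claw": 1},
    {"linear": [0,0.0007,0.0003],"rotation": [0,0,0],"claw": 1},
  ],
)

```text
t: 16.88
eef_pos: [0.5213, 0.1, 0.0939]
ee_rot: [-1.572, 0.001, 1.394]
force: [0.1, -2.8, -0.6]
width: 0.0133
```

>>> play_rows(
  increments=[
    {"linear": [0,0.0006,0.0003],"rotation": [0,0,0],"claw": 1},
    {"linear": [0,0.0006,0.0003],"rotation": [0,0,0],"claw": 1},
  ],
)

```text
t: 17.12
eef_pos: [0.5212, 0.0999, 0.0936]
ee_rot: [-1.573, 0.001, 1.394]
force: [0.3, -3.7, 3.0]
width: 0.0133
```

Resting on the deck. Releasing the grip with the arm still.

>>> play_rows(
  increments=[
    {"linear": [0,0,0],"rotation": [0,0,0],"claw": 0.8},
    {"linear": [0,0,0],"rotation": [0,0,0],"claw": 0.7},
    {"linear": [0,0,0],"rotation": [0,0,0],"claw": 0.6},
    {"linear": [0,0,0],"rotation": [0,0,0],"claw": 0.5},
    {"linear": [0,0,0],"rotation": [0,0,0],"claw": 0.5},
  ],
)

```text
t: 17.75
eef_pos: [0.5212, 0.1, 0.0936]
ee_rot: [-1.573, 0.001, 1.394]
force: [1.0, -0.8, 0.5]
width: 0.043
```

>>> play_rows(
  increments=[
    {"linear": [0,-0.01,0],"rotation": [0,0,0],"claw": 0.5},
    {"linear": [0,-0.04,0],"rotation": [0,0,0],"claw": 0.5},
    {"linear": [0,-0.08,0],"rotation": [0,0,0],"claw": 0.5},
    {"linear": [0,-0.1,0],"rotation": [0,0,0],"claw": 0.5},
    {"linear": [0,-0.1,0],"rotation": [0,0,0],"claw": 0.5},
  ],
)

```text
t: 18.38
eef_pos: [0.5221, 0.1006, 0.1961]
ee_rot: [-1.576, -0.001, 1.394]
force: [-0.2, 0.0, -0.8]
width: 0.0443
```

```bash
python3 meas.py 7 ; python3 rel.py 7 .0645 .073;  python3 - <<'E'
from h import *
for n in ['scene','wrist']:
    z=np.load(n+'7.npz');im,P=z['im'],z['P'];hsv=cv2.cvtColor(im,cv2.COLOR_BGR2HSV)
    k=(abs(P[...,2]-.116)<.006)&(abs(P[...,0]-.52)<.04)&(abs(P[...,1]-.1)<.08)&(hsv[...,1]>70)
    b=P[k];print(n,len(b),rectpose(b),np.median(b[:,2]))
im=cv2.imread('pics/scene7.png');cv2.imwrite('pics/scene7c.png',cv2.resize(im[120:250,230:360],None,fx=5,fy=4.5,interpolation=cv2.INTER_CUBIC))
E
```

```text
[0.5221 0.1006 0.1961] [-1.5762e+00 -1.4000e-03  1.3939e+00]
scene handle 0.91 [276.6, 163.5, 321.0, 199.7] [0.5227 0.1022 0.0683] [0.0641 0.0656 0.0683 0.1163 0.1179]
scene deck 0.63 [261.6, 170.2, 329.8, 216.0] [0.5296 0.0585 0.0626] [0.056  0.0597 0.0626 0.0643 0.0715]
top handle 0.69 [251.4, 202.4, 276.3, 220.5] [0.5102 0.0649 0.0683] [0.0622 0.0647 0.0683 0.1177 0.2763]
top deck 0.7 [255.3, 193.7, 290.3, 232.0] [0.5052 0.0312 0.0638] [0.0598 0.0616 0.0638 0.0662 0.0729]
wrist handle 0.81 [261.6, 124.1, 305.3, 268.5] [0.5206 0.0951 0.0661] [0.0641 0.0649 0.0661 0.1159 0.1166]
wrist handle 0.47 [236.1, 75.4, 331.1, 304.6] [0.5096 0.0562 0.0615] [0.06   0.0606 0.0615 0.0625 0.0702]
wrist deck 0.91 [235.3, 73.4, 330.1, 304.3] [0.5093 0.056  0.0615] [0.06   0.0606 0.0615 0.0625 0.0702]
scene plate n 372 y pct [-0.0991 -0.0837 -0.0629  0.0826  0.0887  0.0963] x [-0.0238 -0.0186  0.0192  0.0259]
 -y end x range [-0.0145  0.0272] mid 0.0108
 rect [59.10842514038086, 198.31796264648438] 1.5663549
 stud 11 [0.0007 0.0508] [-0.0032  0.0433] [0.0039 0.0573] 0.0716
 stud 16 [ 0.0009 -0.0494] [-0.0052 -0.0562] [ 0.0063 -0.0418] 0.0718
 deck ext [[-0.0382, -0.1051], [0.0385, 0.105]]
wrist plate n 3152 y pct [-0.0606 -0.0605 -0.0589  0.0628  0.0661  0.0675] x [-0.0158 -0.0154  0.0194  0.0198]
 -y end x range [-0.0158  0.0189] mid 0.0014
 rect [36.07974624633789, 128.41409301757812] -1.567789
 stud 205 [ 0.0014 -0.0477] [-0.005  -0.0543] [ 0.0073 -0.0413] 0.071
 deck ext [[-0.0363, -0.1026], [0.0392, 0.1063]]
scene 115 (array([0.52100067, 0.09903151]), [12.857805252075195, 76.8084487915039], np.float32(1.364021)) 0.11606923239630429
wrist 1798 (array([0.52128864, 0.10176022]), [13.041259765625, 75.4173583984375], np.float32(1.3867236)) 0.1154581383519166
```

View pics/wrist7.png

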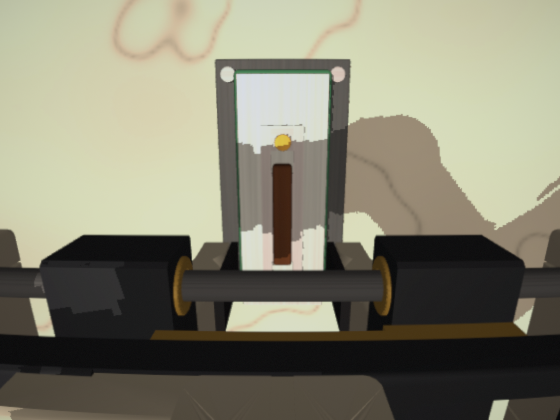

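View pics/scene7c.png

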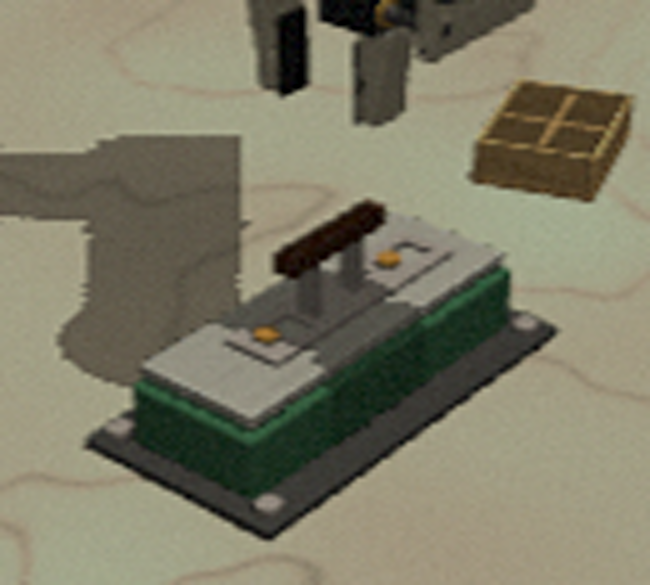

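The handle is hooked home, flat and released, with the bar within 1 to 2 mm of the deck centre. Handing in.

```bash
python3 -c "
from h import *
print(job.job_done())"
```

```text
the job is handed in; nothing more can be done
None
```

I hooked the wooden-bar handle onto both studs, slid it until they stopped it (about 5 N), and pulled it up. I then eased off, released it and handed the job in at about 18.5 s. The hand-in reports no verdict.

**Pull:** the force reading was about -20.3 N, or about 18.4 N beyond the handle's weight. It was steady for about 1.3 s. Counting the slow climb from about 16.5 N before that, it was in the 15.5–20.5 N range for a little over 2 s. The highest single reading I saw was about -20.8 N, so the pull stayed below 23 N.

**Last checks:** both stud heads sit over the slot ends and the plate lies flat on the deck (bar top 54 mm above it). The gripper is open and about 10 cm above the handle.

**Where the readings disagreed:**
- **Bar position:** the scene and wrist cameras differ by about 2.7 mm along the row. Both put the bar within about 2.5 mm of the deck centre, inside the 6 mm limit.
- **Bar angle:** the scene camera shows 0.028 rad off and the wrist camera 0.005 rad, both inside the 0.06 limit.
- **Side force:** I measured 3–4 N sideways during the pull and could not fully relieve it. With it included, the total is about 18.7 N, still in the range.

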